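Put the model car away in its case

ROBOT

A 6-joint arm with a two-finger parallel gripper is mounted at the origin on the work surface. World frame = base frame: x ahead of the robot, y to its left, z up, the work surface at z = 0. Lengths are in m, angles in rad, forces in N, time in s.
With the tool pointing down it reaches from about 0.35 to 0.775 m from the base axis. Payload 5.5 kg.
Tool frame: the origin (TCP) lies at the very end of the fingers, on their centre line; the grasp point (between the pads) lies 19 mm behind it; z points along the fingers, y is the line along which they close (so a half turn about z gives the same grasp; the last joint's range is limited). The gripper opens to 85 mm and grips with 20 to 120 N. Pads are 22 mm wide; open, the fingers measure 114 mm over their backs; the gripper's body (76 mm by 85 mm) begins 54 mm behind the grasp point. The pads swing forward as they close: fully open they stand 13 mm farther back than shut.
Start: joints at [1.186, 0.313, 0.046, 1.304, 0, 1.431], TCP at [0.139, 0.558, 0.231] pointing down, gripper open.
Joint ranges: [-2.76, 2.76], [-0.86, 1.69], [-1.03, 1.26], [-2.2, 2.34], [-1.47, 1.5], [-3.14, 3.14]. Speed limits (rad/s): [2.57, 2.57, 3.14, 3.14, 3.14, 3.14].

INTERFACE

Orientations are given as a unit quaternion [w, x, y, z].
In Python, from workcell import env, cams, ticket, spotter gives the robot as it stands.
- The arm moves only by the tool jog_arm, never from a script. Its argument "increments" is a list that holds one entry, the list of rows, each a list of 7 numbers: the shift along the tool's x, y, z in units of 0.25 m (1.0 is 0.25 m), then the turn, a rotation vector about the tool's x, y, z in units of 180 degrees (1.0 is 180 degrees), then the closure in counts, from 0 (fully open) to 255 (shut). A call has 1 to 20 rows; each row shifts and turns the commanded pose from where the row before left it, along the tool's axes as they then stand; what a row does not reach is not made up. A row lasts 1/10 s, in which the tool goes at most 50 mm and 8.59 degrees, less where a joint would pass 70% of its speed; a pose out of reach is approached as far as the arm can. A call with a number of a shift or a turn outside -1 to 1 is refused whole. A call with a gripper value outside its range is refused whole. The fingers move at their own pace and stop on an object; "force" is the grip in N (left out, the last holds). Time passes only in rows, so rows that do not move let the fingers close. It gives the time, the measured TCP pose, the force, the opening and the grip force at its end, in the units of the state.
- env.get_state(): the state, without advancing time (a new reading comes with each control period).
- cams.read_camera(name): name is "side" or "top" or "wrist"; returns a dict with "pixels" (384x512x3 uint8, red, green, blue), "fx", "fy", "cx", "cy" (pixels), "xyz" and "attitude" of the camera in the world; the wrist camera has in their place "mount" (4x4, takes a point from camera to tool coordinates, whose origin is the TCP and whose axes are the flange's). Camera axes: x right, y down, z forward; pixel columns grow to the right and rows downward; lengths in m; the calibration is good to about 2 mm. A picture is of the moment at which its call begins: read the wrist's pose just before it. There is no depth.
- ticket.hand_in(): hands the job in; it is judged then, once.
Trained networks look in the newest picture that a camera, given by its name, has taken for a name from the list of things; names that differ only in an ending like _2 or _b are one class to them, and where a whole thing is asked for, a point or a joint stands for the part that bears it (a point fixed in the world has none). Each returns a list of dicts, best first, with "conf" (0 to 1); they miss things now and then, are a little off and sometimes report something else, mostly with a low value. They report only what shows in the picture. A call takes as long as a camera call. They do not tell look-alikes from the thing itself.
- spotter.find_in(target, camera): "uv" ([column, row] in pixels, amid what is visible of it).
- spotter.cut_out(target, camera): "region" (384x512 bool, what is visible of it) and "uv" ([column, row] in pixels, amid what is visible of it).
- spotter.landmark_of(target, camera): "uv" ([column, row] in pixels: a listed point, or the origin of a listed thing).
The state is a dict: "clock": time; "joint_pos": joint angles; "qvel": joint speeds; "tau": joint torques, N m; "tcp_pos": TCP position; "orientation": TCP orientation; "wrist_force": force on the tool from outside, world axes, zero at the start; "ft_torque": the same for the moment, N m; "finger_gap": finger opening in m; "grip_force": force on a finger pad.
Only numpy, scipy, OpenCV 4.12 (cv2) and the standard library are available. Lean on these libraries where they do the work, as an engineer would, in place of code of your own. Each camera call takes 0.05 s, during which the arm holds its last target. There are 200 camera calls.

TASK

Put the model car away without picking it up: with your fingertips, push the tray that carries the car fully home into the wooden case, then swing the case's raised lid down until it lies shut. Leave the other tray, with the spare parts, drawn out just as it is; do not touch the car, and do not disturb the tape, the glue bottle or the screwdriver. Nothing is to be gripped or lifted; finish clear of everything.

Things in the scene. Friction and masses are not known exactly. Their poses are not given: they have to be found in the camera images.
- case: Fixed plywood case, 154 (x) by 186 (y) by 60 mm high, walls 6 mm, open at the front (-x, towards the robot) and on top. Two bays, centre lines 45 mm either side of its middle in y, hold a tray each; which tray is in which bay varies. Origin: centre of the underside; x front to back, z up.
- car_tray_front (a point): Centre of the plain front face (82 mm wide, 52 high, 5 thick, 5 mm above the bench, no handle) of the car's tray; side walls 22 mm high. Axes as the case's. Starts 30 to 75 mm out; slides along the case's x, about 1.5 N friction, no spring. Fully home it meets a hard stop, this face flush with the case front, 77 mm ahead of the case's middle.
- parts_tray_front (a point): Centre of the outer front face of the other tray, the one with wheels, motors and gears in compartments; the same shape and slide as the car tray's, also drawn out 30 to 75 mm. It stays as found.
- lid (a joint): Lid angle (rad): 0 = shut, flat on the case; grows as it opens, at most 1.55 (nearly upright). Hinged along the case's back (+x) top edge, so raised it leans towards the front. A stiff hinge (about 0.16 N m friction) holds it at any angle; it does not fall shut by itself.
- lid_hinge (a point): Middle of the lid's hinge line, on the underside of the lid, at the case's back top edge (77 mm behind the case's middle, 60 mm above the bench); the hinge line runs along the case's y.
- lid_edge (a point): Middle of the lid's free edge, on its outer face (the upper face when shut, the back when raised), 154 mm from the hinge line. The lid is a flat board 154 by 186 mm, 5 mm thick, no handle: a solid clear pane in a plywood frame 14 mm wide.
- car_center (a point): Centre of the loose blue model car with black cabin and rear wing, 122 mm long, 54 mm wide, 38 mm high, 0.1 kg, standing on its wheels on the car tray's floor lengthwise along the case's x. The point lies 19 mm above that floor, half-way up the car; z is the car's up.
- tape_center (a point): Centre of a loose roll of masking tape lying flat, 104 mm across, 48 mm high, left (+y) of the case.
- glue_center (a point): Centre, half-way up, of a small upright bottle 28 mm across and 85 mm high, right (-y) of the case.
- driver_grip (a point): Middle of the handle of a screwdriver 150 mm long lying on the bench right (-y) of the case, beyond the bottle.
Not all that is in view belongs to the job. Of the things that look like the part that bears car_center, the largest one is meant.

How it is judged:
By the outcome, as a careful person would: the job done as asked, in the order asked, and still so for the second after the job is handed in, with the robot touching nothing.
It also fails if it takes over 48 s, if anything falls off the work surface, if the arm or the gripper's body presses on something with over 40 N, if the wrist force passes 120 N, or if a joint passes its speed limit or range.

## Working session

There is one attempt and no reset: what is moved stays moved. The work goes in short steps, Python scripts to look and compute and a tool call to move; the robot and the scene stay as the last step left them, time stands still between calls to the robot, and variables do not carry over. Pictures are saved under pics/ and viewed, at most 10 in all, crops included, and the job is handed in when it is done.

Besides the shell and the picture viewer there is one more tool, called after "Call:" as a command line: name --argument value ..., lists and objects as JSON in quotes. jog_arm: Moves the arm, as the interface text tells. Shifts and turns lie within -1 to 1; 1 stands for 0.25 m of shift or 180 degrees of turn. Its arguments: {"type":"object","properties":{"increments":{"type":"array"},"force":{"type":"number"}},"required":["increments"]}

```bash
mkdir -p pics; ls
cat > h.py <<'E'
import numpy as np,cv2
from workcell import env,cams,ticket,spotter
from scipy.spatial.transform import Rotation as R
def grab(n):
    return cams.read_camera(n)
def save(c,f,crop=None,s=1):
    p=c['pixels'][:,:,::-1]
    if crop: p=p[crop[1]:crop[3],crop[0]:crop[2]]
    cv2.imwrite('pics/'+f,cv2.resize(p,None,fx=s,fy=s,interpolation=cv2.INTER_CUBIC))
E
python3 - <<'E'
from h import *
s=env.get_state();print(s)
for n in ['side','top']:
    c=grab(n);save(c,n+'0.png',s=1.5)
    print(n,c['fx'],c['fy'],c['cx'],c['cy'],c['xyz'],c['attitude'])
    for t in ['case','car_tray_front','parts_tray_front','lid_hinge','lid_edge','car_center','tape_center','glue_center','driver_grip']:
        print(t,[(np.round(d['uv'],1).tolist(),round(float(d['conf']),2)) for d in spotter.landmark_of(t,n)][:4])
E
```

```text
pics
{'clock': 0.0, 'joint_pos': array([1.18640690e+00, 3.13991055e-01, 4.49814537e-02, 1.30360152e+00,
       1.74122348e-06, 1.43125074e+00]), 'qvel': array([ 0.00031451,  0.00051433,  0.00206232, -0.00030537,  0.00101238,
       -0.00019233]), 'tau': array([-1.64051335e-04, -4.80620170e+01,  2.98536479e+01,  1.92919612e-02,
        1.59470223e-04,  6.96260543e-06]), 'tcp_pos': array([0.13916798, 0.55737833, 0.2304152 ]), 'orientation': array([-2.35840421e-04,  1.22116303e-01,  9.92515383e-01, -8.76215237e-04]), 'wrist_force': array([-0.12748731,  1.03212956, -0.32977679]), 'ft_torque': array([-0.02518428, -0.00708349, -0.0066071 ]), 'grip_force': 0.0, 'finger_gap': 0.08522133490481813}
side 409.6745174030103 409.6745174030103 261.9799115275785 192.63407998963524 [ 0.14109331 -0.76815346  0.68283442] [-0.44154641  0.8671047  -0.1997055   0.11525589]
case [([273.7, 205.0], 0.68), ([304.4, 185.6], 0.22)]
car_tray_front [([228.7, 210.7], 0.66), ([301.5, 237.4], 0.27)]
parts_tray_front [([229.2, 193.7], 0.94)]
lid_hinge [([303.8, 186.8], 0.86)]
lid_edge [([299.4, 133.7], 0.58)]
car_center [([192.3, 203.9], 0.77), ([209.9, 241.5], 0.71), ([257.9, 208.3], 0.69)]
tape_center [([246.1, 156.1], 0.64)]
glue_center [([301.5, 237.4], 0.81)]
driver_grip [([305.2, 282.8], 0.59)]
top 450.55022513740704 450.55022513740704 255.04148099913957 188.95307765304088 [0.40013504 0.01417089 1.34706883] [-0.02985087  0.7079111  -0.7046404   0.03811434]
case [([258.1, 171.1], 0.69)]
car_tray_front [([254.9, 213.3], 0.81)]
parts_tray_front [([228.9, 204.1], 0.75), ([257.0, 213.3], 0.31)]
lid_hinge [([266.1, 140.6], 0.74)]
lid_edge [([258.1, 139.7], 0.64)]
car_center [([277.2, 247.4], 0.93), ([229.9, 239.1], 0.83), ([263.2, 191.5], 0.79)]
tape_center [([172.2, 158.5], 0.94)]
glue_center [([320.2, 176.7], 0.53)]
driver_grip [([346.5, 199.7], 0.67)]
```

View pics/side0.png

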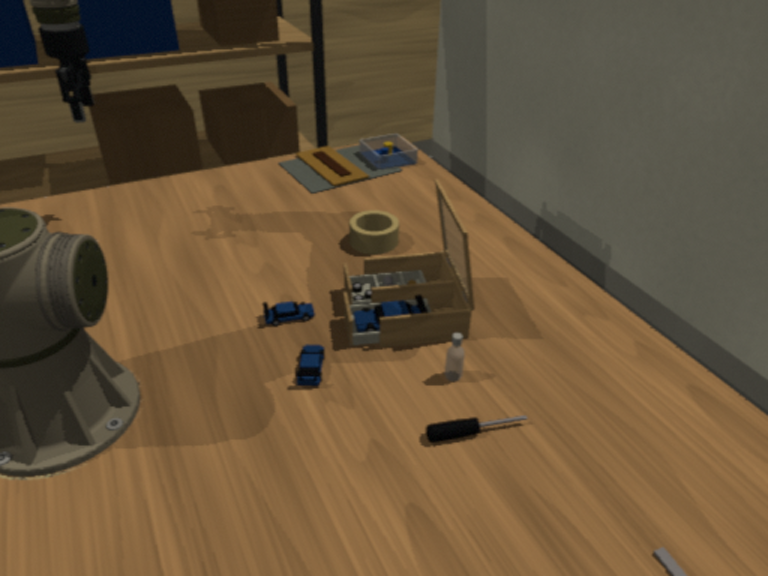

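View pics/top0.png

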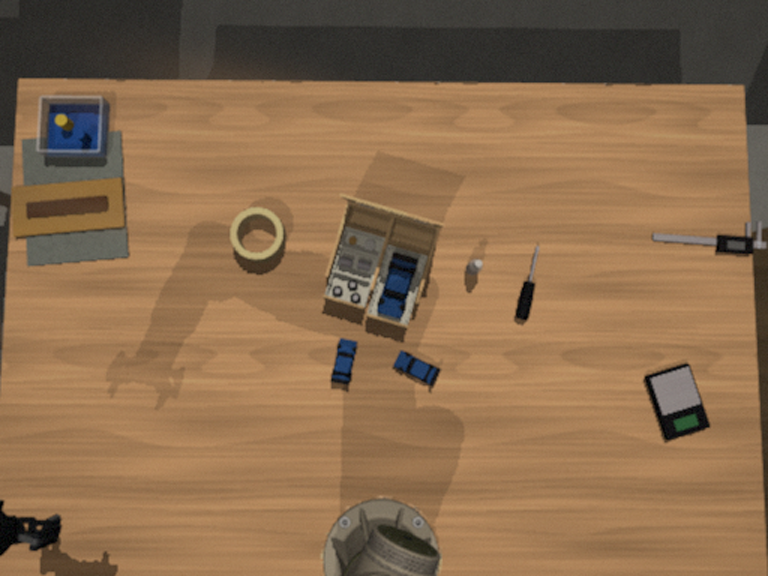

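The side view shows the case with its car in the near (-y) bay (about 265,208) and the lid raised about 80°. The top view shows the case at (258,175), with its front facing the robot. Candidates for the car, in top pixels, are the car in the tray (263,191), small car A (230,239) and small car B (277,247). The largest is the one in the tray. Next I'll fit the case pose using both cameras.

```bash
cat >> h.py <<'E'
def cammat(c,st=None):
    if 'mount' in c:
        T=np.eye(4);q=np.array(st['orientation']);T[:3,:3]=R.from_quat(q[[1,2,3,0]]).as_matrix();T[:3,3]=st['tcp_pos'];T=T@np.array(c['mount'])
        return T[:3,:3],T[:3,3]
    a=np.array(c['attitude']);return R.from_quat(a[[1,2,3,0]]).as_matrix(),np.array(c['xyz'])
def plane(c,uv,z,st=None):
    M,o=cammat(c,st);d=M@np.array([(uv[0]-c['cx'])/c['fx'],(uv[1]-c['cy'])/c['fy'],1]);return o+d*(z-o[2])/d[2]
def proj(c,P,st=None):
    M,o=cammat(c,st);p=(np.atleast_2d(P)-o)@M;return np.c_[c['fx']*p[:,0]/p[:,2]+c['cx'],c['fy']*p[:,1]/p[:,2]+c['cy']]
E
python3 - <<'E'
from h import *
t=grab('top');s=grab('side')
save(t,'topc.png',(200,120,360,270),5)
save(s,'sidec.png',(160,110,350,250),4)
for n,uv,z in [('tape',(172.2,158.5),.024),('glue',(320.2,176.7),.042),('hinge',(266.1,140.6),.06),('carfront',(254.9,213.3),.031),('parts',(228.9,204.1),.031),('car',(263.2,191.5),.03),('A',(229.9,239.1),.01),('B',(277.2,247.4),.01),('drv',(346.5,199.7),.01)]:
    print(n,plane(t,uv,z).round(3))
for n,uv,z in [('tape',(246.1,156.1),.024),('glue',(301.5,237.4),.042),('hinge',(303.8,186.8),.06),('carfront',(228.7,210.7),.031),('parts',(229.2,193.7),.031),('car',(257.9,208.3),.03),('drv',(305,282.8),.01)]:
    print(n,plane(s,uv,z).round(3))
E
```

```text
tape [0.617 0.245 0.024]
glue [ 0.563 -0.191  0.042]
hinge [ 0.665 -0.032  0.06 ]
carfront [ 0.456 -0.001  0.031]
parts [0.482 0.075 0.031]
car [ 0.52  -0.025  0.03 ]
A [0.38  0.072 0.01 ]
B [ 0.356 -0.067  0.01 ]
drv [ 0.498 -0.274  0.01 ]
tape [0.609 0.241 0.024]
glue [ 0.558 -0.177  0.042]
hinge [ 0.656 -0.023  0.06 ]
carfront [0.448 0.001 0.031]
parts [0.478 0.069 0.031]
car [ 0.521 -0.021  0.03 ]
drv [ 0.51  -0.276  0.01 ]
```

View pics/topc.png

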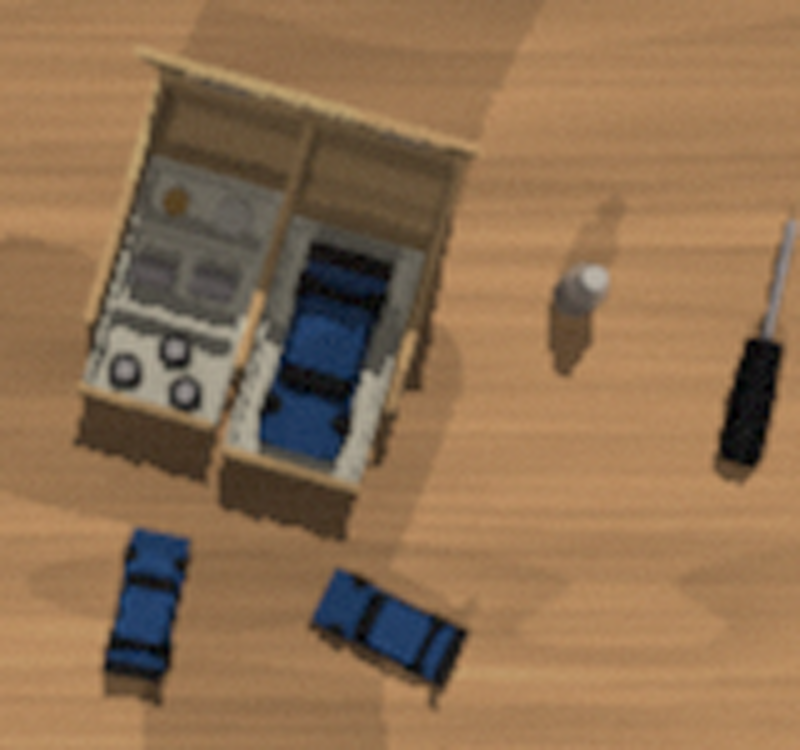

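View pics/sidec.png

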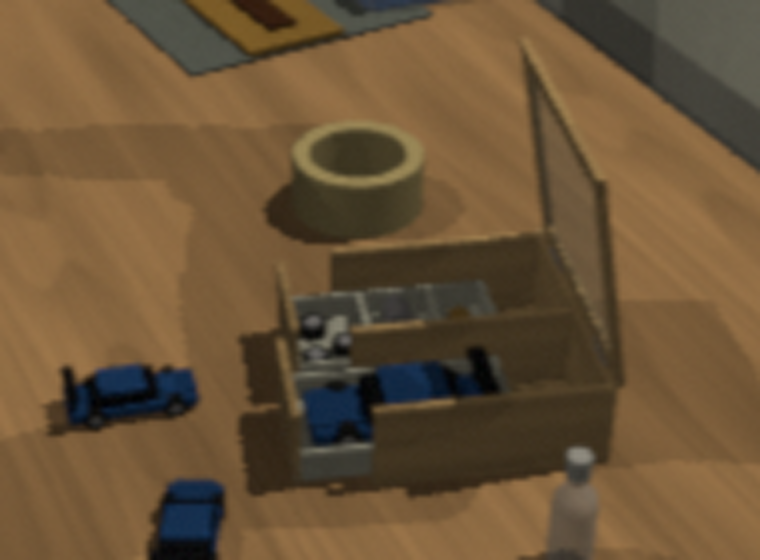

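The crops show the car tray in the -y bay with its front edge at top-crop (222,452)-(357,490), and the parts tray at (80,388)-(213,422). The lid edge runs (140,52)-(472,152). I'll fit all the unknowns to points from both views.

```bash
cat > fit.py <<'E'
from h import *
from scipy.optimize import least_squares
t=grab('top');s=grab('side')
T=lambda u,v:(200+u/5-.4,120+v/5-.4)
S=lambda u,v:(160+u/4-.4,110+v/4-.4)
def model(p):
    x,y,w,dc,dp,th=p;c,sn=np.cos(w),np.sin(w)
    W=lambda a,b,z:[x+c*a-sn*b,y+sn*a+c*b,z]
    L=lambda r,b,h:W(.077-r*np.cos(th)+h*np.sin(th),b,.06+r*np.sin(th)+h*np.cos(th))
    m=[(t,T(222,452),W(-.077-dc,-.004,.057)),(t,T(357,492),W(-.077-dc,-.086,.057)),
     (t,T(80,389),W(-.077-dp,.086,.057)),(t,T(213,424),W(-.077-dp,.004,.057)),
     (t,T(140,50),L(.154,.093,.0025)),(t,T(474,152),L(.154,-.093,.0025)),
     (s,S(522,40),L(.154,.093,.0025)),(s,S(603,182),L(.154,-.093,.0025)),
     (s,S(620,382),L(0,-.093,.005)),(s,S(607,460),W(.077,-.093,0)),(s,S(372,475),W(-.077,-.093,.002)),
     (s,S(333,256),W(-.077,.093,.06)),(s,S(278,270),W(-.077-dp,.086,.057)),(s,S(280,340),W(-.077-dc,-.004,.057))]
    return m
def res(p):
    return np.concatenate([proj(k,q)[0]-np.array(uv) for k,uv,q in model(p)])
r=least_squares(res,[.56,0,-.25,.06,.04,1.35],loss='soft_l1')
print(r.x.round(4));print(r.fun.reshape(-1,2).round(1).tolist() if 0 else res(r.x).reshape(-1,2).round(1).tolist())
E
python3 fit.py
```

```text
[ 0.584   0.0019 -0.2745  0.0465  0.0344  1.4014]
[[-0.3, -0.1], [0.3, -0.2], [-0.9, -0.2], [0.0, 0.7], [-1.9, 0.5], [1.2, -0.1], [0.2, -0.4], [-0.0, -0.3], [1.1, 1.3], [0.1, 0.6], [0.2, 2.7], [-1.3, -1.6], [0.6, -1.8], [-0.2, -0.0]]
```

Call:
jog_arm --increments '[[[-0.077,-0.094,0,0,0,0.001,255],[-0.077,-0.094,0,0,0,0.001,255],[-0.077,-0.094,0,0,0,0.001,255],[-0.077,-0.094,0,0,0,0.001,255],[-0.077,-0.094,0,0,0,0.001,255],[-0.077,-0.094,0,0,0,0.001,255],[-0.077,-0.094,0,0,0,0.001,255],[-0.077,-0.094,0,0,0,0.001,255],[-0.077,-0.094,0,0,0,0.001,255],[-0.077,-0.094,0,0,0,0,255],[-0.077,-0.094,0,0,0,0,255],[-0.077,-0.094,0,0,0,0,255],[-0.077,-0.094,0,0,0,0,255],[-0.077,-0.094,0,0,0,0,255],[-0.077,-0.094,0,0,0,0,255],[-0.077,-0.094,0,0,0,0,255],[-0.077,-0.094,0,0,0,0,255],[-0.077,-0.094,0,0,0,0,255],[-0.077,-0.094,0,0,0,0,255],[-0.077,-0.094,0,0,0,0,255]]]'

```text
clock: 3.2
tcp_pos: [0.3877, 0.002, 0.2315]
orientation: [0.0, 0.136, 0.991, 0.0]
wrist_force: [-0.1, 0.7, -0.2]
finger_gap: -0.0
grip_force: 0.0
```

Run:
```python
from h import *
s=env.get_state();c=grab('wrist');save(c,'w0.png',s=1.5)
print(s['clock'],s['tcp_pos'],s['orientation'],s['wrist_force'],np.array(c['mount']).round(3).tolist(),c['fx'],c['cx'],c['cy'])
x,y,w,dc,dp,th=[ 0.584,0.0019,-0.2745,0.0465,0.0344,1.4014]
W=lambda a,b,z:[x+np.cos(w)*a-np.sin(w)*b,y+np.sin(w)*a+np.cos(w)*b,z]
P=[W(-.077-dc,-.004,.057),W(-.077-dc,-.086,.057),W(-.077-dp,.086,.057),W(-.077-dp,.004,.057),W(-.077,.093,.06),W(-.077,-.093,.06)]
print(proj(c,P,s).round(1).tolist())
```

```text
3.2 [0.38765874 0.00195296 0.23152725] [3.98330216e-04 1.36264074e-01 9.90672468e-01 6.60410144e-05] [-0.08628662  0.73081085 -0.17937468] [[-0.0, -0.955, -0.298, 0.077], [1.0, -0.0, -0.0, -0.0], [0.0, -0.298, 0.955, -0.143], [0.0, 0.0, 0.0, 1.0]] 335.3086467954948 255.48685777443833 195.73666082954156
[[303.5, 235.1], [224.0, 235.1], [389.3, 245.9], [310.7, 245.8], [393.1, 276.5], [218.4, 276.4]]
```

View pics/w0.png

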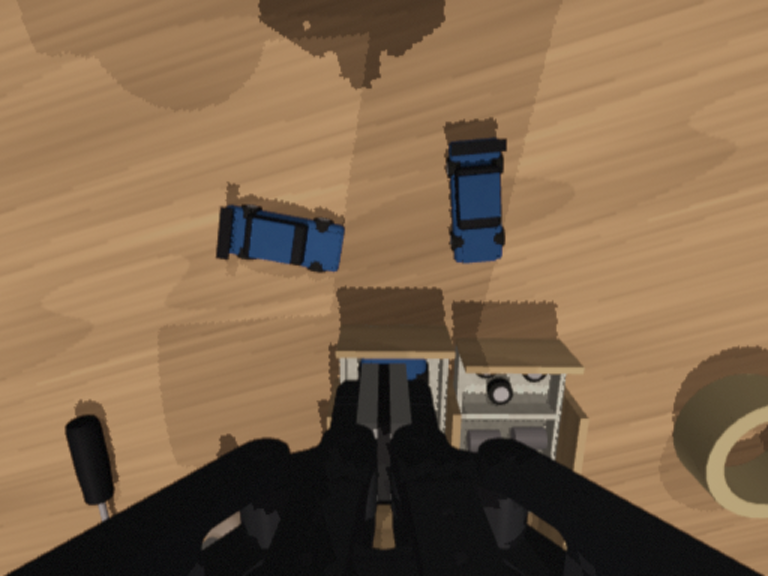

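The wrist view agrees with the fit: the car tray's front edge is at about (225..302, 235), against a prediction of 224..303. The car in the tray is the large one, and the two small cars lie clear on the bench. Next I'll descend in front of the car tray.

Call:
jog_arm --increments '[[[-0.048,0.016,0,0,0,0,255],[-0.048,0.016,0,0,0,0,255],[0,0,0.1,0,0,0,255],[0,0,0.1,0,0,0,255],[0,0,0.1,0,0,0,255],[0,0,0.1,0,0,0,255],[0,0,0.1,0,0,0,255],[0,0,0.1,0,0,0,255],[0,0,0.1,0,0,0,255],[0,0,0.1,0,0,0,255],[0,0,0,0,0,0,255]]]'

```text
clock: 4.35
tcp_pos: [0.4104, 0.0061, 0.0287]
orientation: [-0.003, 0.135, 0.991, 0.0]
wrist_force: [-0.9, -0.1, -0.7]
finger_gap: 0.0001
grip_force: 0.0
```

Call:
jog_arm --increments '[[[-0.02,0,0,0,0,0,255],[-0.02,0,0,0,0,0,255],[-0.02,0,0,0,0,0,255],[-0.02,0,0,0,0,0,255],[-0.02,0,0,0,0,0,255],[-0.012,0,0,0,0,0,255],[-0.012,0,0,0,0,0,255],[-0.012,0,0,0,0,0,255],[-0.012,0,0,0,0,0,255],[-0.012,0,0,0,0,0,255],[-0.014,0,0,0,0,0,255],[-0.014,0,0,0,0,0,255],[-0.014,0,0,0,0,0,255],[-0.014,0,0,0,0,0,255],[-0.014,0,0,0,0,0,255],[-0.014,0,0,0,0,0,255]]]'

```text
clock: 5.95
tcp_pos: [0.4715, -0.0121, 0.0312]
orientation: [-0.0, 0.136, 0.991, 0.0]
wrist_force: [-2.1, -0.7, -0.6]
finger_gap: -0.0002
grip_force: 0.8
```

Call:
jog_arm --increments '[[[-0.012,0,0,0,0,0,255],[-0.012,0,0,0,0,0,255],[-0.012,0,0,0,0,0,255],[-0.008,0,0,0,0,0,255],[0,0,0,0,0,0,255]]]'

```text
clock: 6.45
tcp_pos: [0.4826, -0.015, 0.0314]
orientation: [0.001, 0.136, 0.991, 0.0]
wrist_force: [-1.3, -0.1, -0.3]
finger_gap: 0.0001
grip_force: 0.2
```

Call:
jog_arm --increments '[[[-0.008,0,0,0,0,0,255],[-0.006,0,0,0,0,0,255],[0,0,0,0,0,0,255]]]'

```text
clock: 6.75
tcp_pos: [0.4858, -0.0159, 0.0314]
orientation: [0.0, 0.136, 0.991, 0.0]
wrist_force: [0.0, 0.1, -0.2]
finger_gap: 0.0
grip_force: 0.3
```

Call:
jog_arm --increments '[[[-0.006,0,0,0,0,0,255],[-0.006,0,0,0,0,0,255],[0,0,0,0,0,0,255]]]'

```text
clock: 7.05
tcp_pos: [0.4886, -0.0167, 0.0314]
orientation: [0.0, 0.136, 0.991, 0.0]
wrist_force: [-0.9, -0.1, 0.2]
finger_gap: 0.0003
grip_force: 0.3
```

Call:
jog_arm --increments '[[[-0.006,0,0,0,0,0,255],[0,0,0,0,0,0,255]]]'

```text
clock: 7.25
tcp_pos: [0.489, -0.0169, 0.0311]
orientation: [-0.001, 0.136, 0.991, 0.0]
wrist_force: [-3.5, 1.1, 1.5]
finger_gap: -0.0001
grip_force: 1.7
```

Call:
jog_arm --increments '[[[-0.006,0,0,0,0,0,255],[-0.004,0,0,0,0,0,255],[0,0,0,0,0,0,255]]]'

```text
clock: 7.55
tcp_pos: [0.489, -0.017, 0.0307]
orientation: [-0.003, 0.136, 0.991, 0.0]
wrist_force: [-8.5, 2.2, 6.2]
finger_gap: 0.0001
grip_force: 4.4
```

Force builds up with no further motion, so the tray is at its hard stop. I'll back off, rise and go over behind the lid.

Call:
jog_arm --increments '[[[0.02,0,0,0,0,0,255],[0.04,0,0,0,0,0,255],[0.06,0,0,0,0,0,255],[0.06,0,0,0,0,0,255],[0,0,-0.13,0,0,0,255],[0,0,-0.13,0,0,0,255],[0,0,-0.13,0,0,0,255],[0,0,-0.13,0,0,0,255],[0,0,-0.13,0,0,0,255],[0,0,-0.13,0,0,0,255],[0,0,-0.13,0,0,0,255],[0,0,-0.13,0,0,0,255],[0,0,0,0,0,0,255]]]'

```text
clock: 8.85
tcp_pos: [0.4509, -0.0061, 0.2958]
orientation: [0.005, 0.136, 0.991, -0.0]
wrist_force: [0.9, 0.0, -0.0]
finger_gap: -0.0003
grip_force: 0.0
```

Run:
```python
from h import *
s=env.get_state();print(s['tcp_pos'],s['wrist_force'])
c=grab('side');save(c,'s1.png',(160,100,350,250),4)
t=grab('top')
for k,n in((c,'side'),(t,'top')):
  for q in ['car_tray_front','parts_tray_front','lid_edge']:
    print(n,q,[(np.round(d['uv'],1).tolist(),round(float(d['conf']),2)) for d in spotter.landmark_of(q,n)][:2])
x,y,w,dc,dp,th=[ 0.5855,0.0019,-0.2745,0,0.0344,1.4014]
W=lambda a,b,z:[x+np.cos(w)*a-np.sin(w)*b,y+np.sin(w)*a+np.cos(w)*b,z]
P=[W(-.077,-.045,.031),W(-.077-dp,.045,.031)]
print(proj(c,P).round(1).tolist(),proj(t,P).round(1).tolist())
```

```text
[ 0.45087975 -0.00608732  0.29582858] [ 0.89455347  0.00727962 -0.00438637]
side car_tray_front [([248.9, 210.7], 0.48)]
side parts_tray_front [([229.3, 194.4], 0.67)]
side lid_edge [([298.8, 134.3], 0.69), ([300.5, 236.7], 0.43)]
top car_tray_front []
top parts_tray_front [([229.0, 202.3], 0.77)]
top lid_edge [([259.7, 140.1], 0.5)]
[[250.2, 210.2], [232.3, 191.3]] [[261.7, 198.5], [228.9, 201.3]]
```

View pics/s1.png

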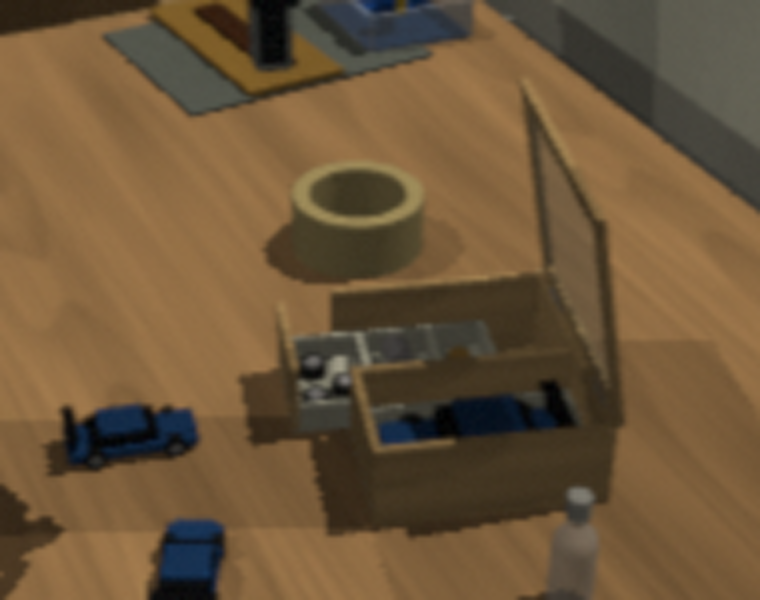

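The car tray's front is flush with the case front at (250,210), the parts tray is unmoved, and the lid still stands. Next I'll go over the lid to its back.

Call:
jog_arm --increments '[[[-0.04,0.015,0,0,0,0,255],[-0.08,0.015,0,0,0,0,255],[-0.08,0.015,0,0,0,0,255],[-0.08,0.015,0,0,0,0,255],[-0.08,0.015,0,0,0,0,255],[-0.08,0.015,0,0,0,0,255],[-0.08,0.015,0,0,0,0,255],[-0.08,0.015,0,0,0,0,255],[-0.08,0.015,0,0,0,0,255],[-0.08,0.015,0,0,0,0,255],[-0.08,0.015,0,0,0,0,255],[-0.08,0.015,0,0,0,0,255],[-0.04,0,0,0,0,0,255],[0,0,0,0,0,0,255]]]'

```text
clock: 10.65
tcp_pos: [0.6934, -0.0273, 0.2891]
orientation: [-0.001, 0.136, 0.991, 0.0]
wrist_force: [0.0, -0.2, -0.6]
finger_gap: 0.0001
grip_force: 0.0
```

Call:
jog_arm --increments '[[[0,0,0.11,0,0,0,255],[0,0,0.11,0,0,0,255],[0,0,0.11,0,0,0,255],[0,0,0.106,0,0,0,255],[0,0,0,0,0,0,255],[0.03,-0.005,0,0,0,0,255],[0.03,0,0,0,0,0,255],[0.03,0,0,0,0,0,255],[0.02,0,0,0,0,0,255],[0.02,0,0,0,0,0,255],[0,0,0,0,0,0,255]]]'

```text
clock: 11.75
tcp_pos: [0.6597, -0.0192, 0.183]
orientation: [0.0, 0.136, 0.991, 0.0]
wrist_force: [0.9, -0.7, -0.3]
finger_gap: -0.0001
grip_force: 0.0
```

Call:
jog_arm --increments '[[[0.018,0,0.008,0,0,0,255],[0.031,0,0.007,0,0,0,255],[0.031,0,0.007,0,0,0,255],[0.031,0,0.007,0,0,0,255],[0.029,0,0.013,0,0,0,255],[0.029,0,0.013,0,0,0,255],[0.029,0,0.013,0,0,0,255],[0,0,0,0,0,0,255]]]'

```text
clock: 12.55
tcp_pos: [0.611, -0.0057, 0.1646]
orientation: [-0.001, 0.136, 0.991, 0.0]
wrist_force: [0.0, 0.4, 0.2]
finger_gap: -0.0002
grip_force: 0.0
```

Run:
```python
from h import *
c=grab('side');save(c,'s2.png',(200,80,350,230),4)
```

```text
(no output)
```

View pics/s2.png

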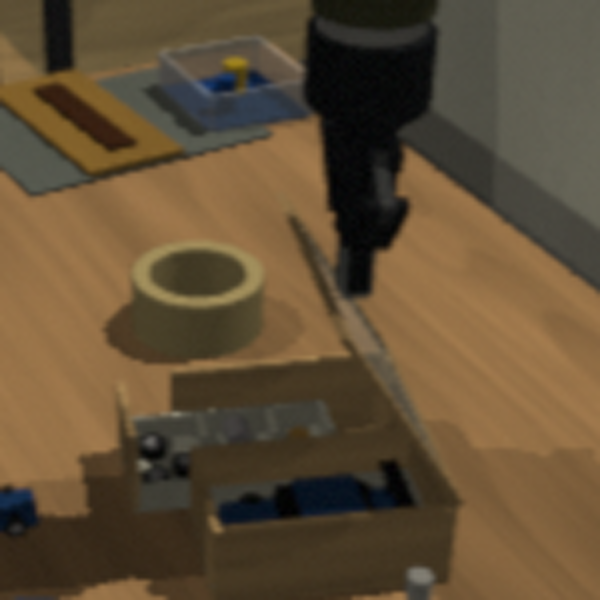

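The lid has swung to about 1 rad, with the fingertip behind its upper half at about (355,290) in the crop. I'll continue the arc.

Call:
jog_arm --increments '[[[0.026,0,0.019,0,0,0,255],[0.026,0,0.019,0,0,0,255],[0.026,0,0.019,0,0,0,255],[0.022,0,0.024,0,0,0,255],[0.022,0,0.024,0,0,0,255],[0.022,0,0.024,0,0,0,255],[0.016,0,0.028,0,0,0,255],[0.016,0,0.028,0,0,0,255],[0.016,0,0.028,0,0,0,255],[0.011,0,0.03,0,0,0,255],[0.011,0,0.03,0,0,0,255],[0.011,0,0.03,0,0,0,255],[0,0,0,0,0,0,255]]]'

```text
clock: 13.9
tcp_pos: [0.5572, 0.0092, 0.0881]
orientation: [-0.001, 0.136, 0.991, 0.0]
wrist_force: [-0.3, 0.1, 0.9]
finger_gap: 0.0003
grip_force: 0.0
```

Call:
jog_arm --increments '[[[0.006,0,0.025,0,0,0,255],[0.004,0,0.025,0,0,0,255],[0.002,0,0.02,0,0,0,255],[0,0,0.012,0,0,0,255],[0,0,0.008,0,0,0,255],[0,0,0,0,0,0,255]]]'

```text
clock: 14.5
tcp_pos: [0.5553, 0.0099, 0.0667]
orientation: [-0.0, 0.136, 0.991, 0.0]
wrist_force: [0.5, 0.8, -0.6]
finger_gap: -0.0
grip_force: 0.0
```

Call:
jog_arm --increments '[[[0,0,0.006,0,0,0,255],[0,0,0,0,0,0,255]]]'

```text
clock: 14.7
tcp_pos: [0.5556, 0.0098, 0.0655]
orientation: [0.0, 0.136, 0.991, 0.0]
wrist_force: [-0.8, -0.7, 0.5]
finger_gap: -0.0001
grip_force: 0.0
```

Call:
jog_arm --increments '[[[0,0,0.006,0,0,0,255],[0,0,0.004,0,0,0,255],[0,0,0,0,0,0,255]]]'

```text
clock: 15.0
tcp_pos: [0.5558, 0.0098, 0.0649]
orientation: [0.001, 0.136, 0.991, -0.0]
wrist_force: [-5.1, 0.7, 12.0]
finger_gap: 0.0001
grip_force: 6.3
```

Solid contact at z = 0.065, which is the height of the shut lid. I'll retreat upwards and check.

Call:
jog_arm --increments '[[[0,0,-0.02,0,0,0,255],[0,0,-0.08,0,0,0,255],[0,0,-0.12,0,0,0,255],[0,0,-0.13,0,0,0,255],[0,0,-0.13,0,0,0,255],[0,0,-0.13,0,0,0,255],[0,0,-0.13,0,0,0,255],[0,0,0,0,0,0,255],[0,0,0,0,0,0,255]]]'

```text
clock: 15.9
tcp_pos: [0.5561, 0.0098, 0.2488]
orientation: [0.001, 0.136, 0.991, 0.0]
wrist_force: [-0.1, 0.2, -0.0]
finger_gap: -0.0001
grip_force: 0.0
```

Run:
```python
from h import *
s=env.get_state();print(s['tcp_pos'],s['wrist_force'],s['clock'])
c=grab('side');save(c,'s3.png',(160,110,350,250),4)
for q in ['car_tray_front','parts_tray_front','lid_edge','tape_center','glue_center','driver_grip']:
    print(q,[(np.round(d['uv'],1).tolist(),round(float(d['conf']),2)) for d in spotter.landmark_of(q,'side')][:2])
x,y,w=0.5855,0.0019,-0.2745
W=lambda a,b,z:[x+np.cos(w)*a-np.sin(w)*b,y+np.sin(w)*a+np.cos(w)*b,z]
print(proj(c,[W(-.077,0,.065),W(-.077,.093,.065),W(-.077,-.093,.065)]).round(1).tolist())
```

```text
[0.55614136 0.00976994 0.24878855] [-0.05704122  0.22542134 -0.0465584 ] 15.9
car_tray_front [([248.7, 207.0], 0.65)]
parts_tray_front [([228.8, 196.7], 0.89)]
lid_edge [([246.0, 188.7], 0.58)]
tape_center [([246.5, 152.5], 0.96), ([302.1, 239.4], 0.75)]
glue_center [([302.9, 238.0], 0.62)]
driver_grip [([308.1, 284.9], 0.65)]
[[247.4, 189.4], [242.0, 170.4], [253.6, 211.2]]
```

View pics/s3.png

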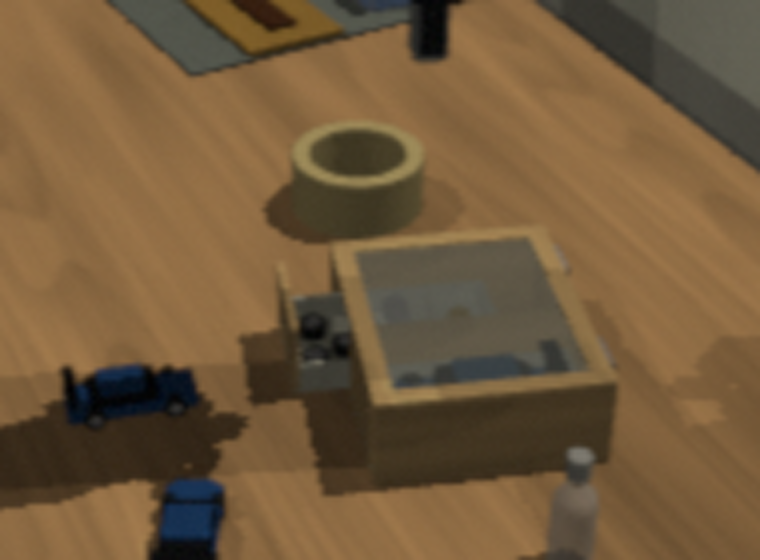

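The lid lies flat on the case, with its edge at (246,189) against a predicted (247,189). The car tray is home, the parts tray is still drawn out, everything else is in place, and the arm is clear.

```bash
python3 -c "
from workcell import ticket
print(ticket.hand_in())"
```

```text
the job is handed in; nothing more can be done
None
```

I pushed the car's tray home to its hard stop and swung the lid down until it lay shut, and the job is handed in; the last picture shows the parts tray still drawn out, the car, tape, glue bottle and screwdriver undisturbed, and the arm clear.

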